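# Put away the density tester's fittings

## Task

The density tester's fittings lie mixed on the bench; put them away. Both thumb screws go in the round dish, the flat key lies flat on the floor of the oblong tray, and the two collars go on the post of the spindle stand, the wide one at the bottom and the narrow one flat on top of it. Leave the measuring cylinder and the beaker standing where they are.

Things in the scene. Friction and masses are not known exactly. Their poses are not given: they have to be found in the camera images.
- wide_collar_mid (a point): The wide clamp collar, loose: a plain steel ring lying flat, 60 mm outside, hole 34 mm, 18 mm high. The point is at its centre, in the middle of the hole, 9 mm above its underside; z is the ring's axis.
- narrow_collar_mid (a point): The narrow clamp collar, loose: a plain steel ring lying flat, 46 mm outside, hole 28 mm, 18 mm high. The point is at its centre, in the middle of the hole, 9 mm above its underside; z is the ring's axis.
- screw1_mid (a point): Thumb screw (one of two alike), loose, standing head down with its shank up: steel knurled head 28 mm across and 22 mm high (its lower part), shank 10 mm across above it, 42 mm high in all. The point is at its centre, 21 mm above its underside; z axis up along the shank.
- screw2_mid (a point): Thumb screw (the other of two alike), loose, standing head down with its shank up: steel knurled head 28 mm across and 22 mm high (its lower part), shank 10 mm across above it, 42 mm high in all. The point is at its centre, 21 mm above its underside; z axis up along the shank.
- key_mid (a point): The flat steel key, loose, lying flat: a bar 100 mm long, 14 mm wide and 10 mm thick with a wider head (26 mm wide, over the last 18 mm) at its +x end. The point is at the middle of the bar, 5 mm above its underside; x along the bar's length, y across it, z up.
- stand: Spindle stand, fixed: a grey plastic disc 84 mm across and 8 mm thick with an upright steel post 12 mm across in its centre, its tapered tip 56 mm above the bench. Origin at the centre of the underside, on the bench; z up along the post. Collars threaded on the post lie on the disc and on each other.
- dish: Round white dish, fixed: 122 mm across the rim, 22 mm high, walls 4 mm, flat inner floor about 106 mm across, 4 mm above the bench. Origin at the centre of the underside, on the bench.
- tray: Oblong white tray, fixed, open on top: 90 mm (its x) by 160 mm (its y, the long way) outside, 20 mm high, walls and floor 4 mm thick. Origin at the centre of the underside, on the bench.
- cylinder: Bystander, loose: a clear measuring cylinder standing upright at the left of the bench, 170 mm high, tube 26 mm across on a blue foot 66 mm across. Origin at the centre of its underside. Leave it alone.
- beaker: Bystander, loose: a small open glass beaker standing at the right of the bench, 60 mm across the rim, 70 mm high. Origin at the centre of its underside. Leave it alone.
There are look-alikes about, which are no part of the job. Leave any blue look-alike of the dish alone.

How it is judged:
At the end, for the whole second after the job is handed in: Wide collar flat on the disc, centre within 15 mm of the post; narrow one flat on it, within 12 mm; screws in the dish, centres within 50 mm of its centre and below 35 mm; key flat on the tray floor; all released, at rest; cylinder and beaker upright, moved under 20 mm (horizontal distance between wide_collar_mid and stand below 0.015 m and z of wide_collar_mid in the frame of stand between 0.012 and 0.022 m and angle between the z axis of each of wide_collar_mid, narrow_collar_mid and the z axis of stand, either way round below 0.15 rad and horizontal distance between narrow_collar_mid and stand below 0.012 m and z of narrow_collar_mid in the frame of stand between 0.03 and 0.04 m and horizontal distance between each of screw1_mid, screw2_mid and dish below 0.05 m and z of screw1_mid in the frame of dish between 0.004 and 0.035 m and z of screw2_mid in the frame of dish between 0.004 and 0.035 m and x of key_mid in the frame of tray between -0.036 and 0.036 m and y of key_mid in the frame of tray between -0.05 and 0.05 m and z of key_mid in the frame of tray between 0.004 and 0.014 m and angle between the z axis of key_mid and the z axis of tray, either way round below 0.12 rad and linear speed of each of wide_collar, narrow_collar, screw1, screw2, key below 0.02 m/s and angle between each of cylinder, beaker's own z axis and vertical below 0.1 rad and distance of each of cylinder, beaker from where it was at the start of the episode below 0.02 m); the robot touches nothing.
It fails at once if the measuring cylinder is shifted by more than 20 mm or tipped (distance of cylinder from where it was at the start of the episode above 0.02 m or angle between cylinder's own z axis and vertical above 0.3 rad).
It fails at once if the beaker is shifted by more than 20 mm or tipped (distance of beaker from where it was at the start of the episode above 0.02 m or angle between beaker's own z axis and vertical above 0.3 rad).
It also fails if it takes over 115 s, if anything falls off the work surface, if the arm or the gripper's body presses on something with over 40 N, if the wrist force passes 120 N, or if a joint passes its speed limit or range.

## Robot

A 7-joint arm with a two-finger parallel gripper is mounted at the origin on the work surface. World frame = base frame: x ahead of the robot, y to its left, z up, the work surface at z = 0. Lengths are in m, angles in rad, forces in N, time in s.
With the tool pointing down it reaches from about 0.4 to 0.85 m from the base axis. Payload 10.4 kg.
Tool frame: the origin (TCP) lies on the front face of the gripper's body, between the roots of the fingers; the fingertips stand 73 mm ahead of it and the grasp point (between the pads) lies 54 mm ahead of it; z points along the fingers, y is the line along which they close (so a half turn about z gives the same grasp; the last joint's range is limited). The gripper opens to 85 mm and grips with 20 to 120 N. Pads are 22 mm wide; open, the fingers measure 114 mm over their backs; the gripper's body (76 mm by 85 mm) begins 54 mm behind the grasp point. The pads swing forward as they close: fully open they stand 13 mm farther back than shut.
Start: joints at [-1.344, 0.332, -0.065, 1.46, 0.022, 1.35, -0.088], TCP at [0.154, 0.606, 0.304] pointing down, gripper open.
Joint ranges: [-2.6, 2.6], [-0.5, 2.12], [-1.47, 1.34], [0.16, 2.42], [-1.27, 4.41], [0.06, 2.06], [-2.6, 2.6]. Speed limits (rad/s): [2.22, 2.22, 2.79, 2.79, 3.14, 3.14, 3.14].

## Interface

Orientations are given as a unit quaternion [x, y, z, w].
In Python, from workcell import manip gives the robot as it stands.
- The arm moves only by the shell command python3 -m jog 'ROWS' [FORCE]. ROWS is JSON, a list of rows, each an object with "grip": the gripper command: -1 is fully open, 1 is shut, values between are in proportion; "slide": the shift along the tool's x, y, z in cm, a list of three; "yaw": the turn about the tool's z in rad. A call has 1 to 8 rows; each row shifts and turns the commanded pose from where the row before left it, along the tool's axes as they then stand; what a row does not reach is not made up. A row lasts 1/10 s, in which the tool goes at most 50 mm and 8.59 degrees, less where a joint would pass 70% of its speed; a pose out of reach is approached as far as the arm can. A call with a gripper value outside its range is refused whole. The fingers move at their own pace and stop on an object; FORCE is the grip in N (left out, the last holds). Time passes only in rows, so rows that do not move let the fingers close. It gives the time, the measured TCP pose, the force, the opening and the grip force at its end, in the units of the state.
- manip.get_obs(): the state, without advancing time (a new reading comes with each control period).
- manip.camera(name): name is "scene" or "top" or "wrist"; returns the picture (420x560x3 uint8, blue, green, red); there is no depth.
- manip.calibration(name): a dict with "vfov" (degrees; the focal length in pixels is half the picture's height over the tangent of half this angle, whatever the lens; pixels are square), "cx", "cy" (the principal point, pixels), "k1" (the pictures are not rectified: a ray, as slopes to the right and down, at radius r is drawn at 1 + k1 r^2 times it, then the intrinsics apply), "camera_from_world" (4x4, takes a point from world to camera coordinates). Camera axes: x right, y down, z forward; pixel columns grow to the right and rows downward; lengths in m; the calibration is good to about 2 mm. A picture is of the moment at which its call begins: read the wrist's pose just before it. calibration takes no time and is no camera call; for the wrist camera it gives the pose at the moment of the call.
- manip.hand_in(): hands the job in; it is judged then, once.
Trained networks look in the newest picture that a camera, given by its name, has taken for a name from the list of things; names that differ only in an ending like _2 or _b are one class to them, and where a whole thing is asked for, a point or a joint stands for the part that bears it (a point fixed in the world has none). Each returns a list of dicts, best first, with "conf" (0 to 1); they miss things now and then, are a little off and sometimes report something else, mostly with a low value. They report only what shows in the picture. A call takes as long as a camera call. They do not tell look-alikes from the thing itself.
- manip.masks_of(thing, camera): "region" (420x560 bool, what is visible of it) and "centre" ([column, row] in pixels, amid what is visible of it).
The state is a dict: "clock": time; "joint_pos": joint angles; "joint_velocities": joint speeds; "tau": joint torques, N m; "position": TCP position; "ee_rot": TCP orientation; "ft_force": force on the tool from outside, world axes, zero at the start; "torque": the same for the moment, N m; "grip_width": opening from 0.0 (shut) to 1.0 (fully open); "grasp_force": force on a finger pad.
Only numpy, scipy, OpenCV 4.12 (cv2) and the standard library are available. Lean on these libraries where they do the work, as an engineer would, in place of code of your own. Each camera call takes 0.05 s, during which the arm holds its last target. There are 200 camera calls.

## Working session

There is one attempt and no reset: what is moved stays moved. The work goes in short steps, Python scripts to look and compute and a shell command to move; the robot and the scene stay as the last step left them, time stands still between calls to the robot, and variables do not carry over. Pictures are saved under pics/ and viewed, at most 14 in all, crops included, and the job is handed in when it is done.

```bash
ls; mkdir -p pics; cat > h.py <<'E'
import numpy as np, cv2
from workcell import manip
from scipy.spatial.transform import Rotation as R
def ray(cal,u,v,z):
    f=210/np.tan(np.radians(cal["vfov"])/2)
    K=np.array([[f,0,cal["cx"]],[0,f,cal["cy"]],[0,0,1.]])
    p=cv2.undistortPoints(np.array([[[u,v]]],float),K,np.array([cal["k1"],0,0,0,0.])).ravel()
    T=np.linalg.inv(np.array(cal["camera_from_world"]))
    d=T[:3,:3]@np.array([p[0],p[1],1]); o=T[:3,3]
    return o+d*(z-o[2])/d[2]
def state():
    o=manip.get_obs(); r=R.from_quat(o["ee_rot"])
    print("t",o["clock"],"p",np.round(o["position"],4),"M",np.round(r.as_matrix(),3).tolist(),"w",o["grip_width"])
    return o,r
E
python3 - <<'E'
from h import *
state()
for c in ["top","scene"]:
    im=manip.camera(c); cv2.imwrite(f"pics/{c}0.png",im)
    cal=manip.calibration(c); print(c,np.linalg.inv(np.array(cal["camera_from_world"]))[:3,3])
    if c=="top":
        for n,z in [("wide_collar_mid",.018),("narrow_collar_mid",.018),("screw1_mid",.03),("key_mid",.01),("stand",.008),("dish",.01),("tray",.01),("cylinder",.0),("beaker",.0)]:
            for m in manip.masks_of(n,c):
                print(n,round(m["conf"],2),np.round(m["centre"]),int(m["region"].sum()),np.round(ray(cal,*m["centre"],z),3))
E
```

```text
pics
t 0.0 p [0.1545 0.6053 0.3031] M [[-0.969, 0.247, -0.0], [0.247, 0.969, -0.001], [-0.0, -0.001, -1.0]] w 1.0014967444082168
top [ 0.4739632  -0.00554509  1.2827009 ]
wide_collar_mid 0.78 [267. 274.] 216 [0.456 0.016 0.018]
wide_collar_mid 0.46 [271. 211.] 1119 [ 0.652 -0.002  0.018]
narrow_collar_mid 0.55 [180. 278.] 141 [0.451 0.284 0.018]
screw1_mid 0.59 [366. 278.] 80 [ 0.437 -0.288  0.03 ]
key_mid 0.56 [313. 269.] 194 [ 0.468 -0.129  0.01 ]
stand 0.77 [203. 223.] 553 [0.621 0.216 0.008]
dish 0.91 [267. 212.] 1135 [0.65  0.011 0.01 ]
dish 0.68 [199. 168.] 1153 [0.799 0.23  0.01 ]
dish 0.56 [250. 158.] 1076 [0.83  0.066 0.01 ]
tray 0.8 [346. 214.] 1422 [ 0.641 -0.239  0.01 ]
cylinder 0.87 [130. 218.] 522 [0.641 0.45  0.   ]
cylinder 0.59 [348. 214.] 1423 [ 0.641 -0.247  0.   ]
beaker 0.55 [415. 216.] 384 [ 0.63  -0.462  0.   ]
scene [ 1.19741108 -0.52787635  1.01034718]
```

```bash
python3 -c "
import cv2
a=cv2.imread('pics/top0.png')[130:320,90:460]
cv2.imwrite('pics/topc.png',cv2.resize(a,None,fx=2.16,fy=2.16,interpolation=cv2.INTER_CUBIC))"
```

```text
(no output)
```

View pics/topc.png

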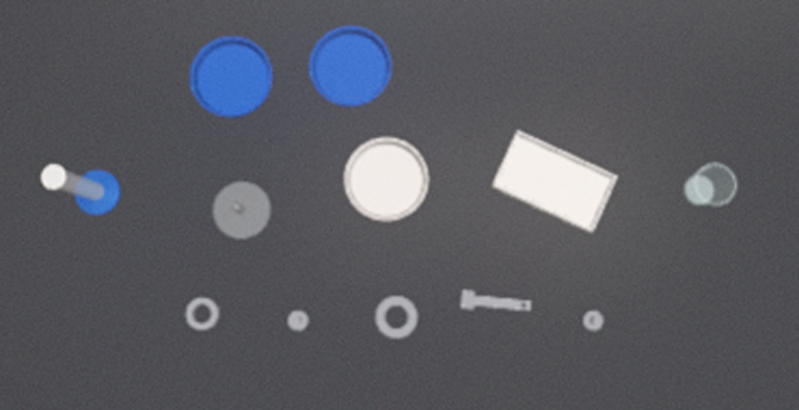

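View pics/scene0.png

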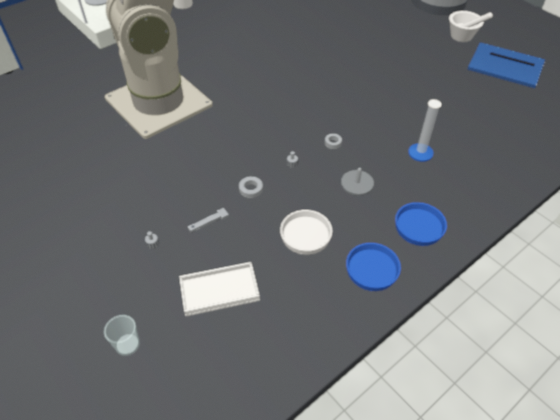

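The top view shows everything. In crop pixels: wide ring (397,317), narrow ring (202,313), screws (298,320) and (593,320), key head (468,299) to tail (530,305), stand (241,210), white dish (386,179), tray (555,181). The blue dishes are decoys. Next I measure each by thresholding.

```bash
python3 - <<'E'
from h import *
im=cv2.imread("pics/top0.png"); g=cv2.GaussianBlur(im,(0,0),.7).min(2).astype(int)
cal=manip.calibration("top")
for n,(u,v),r,z,t in [("wide",(397,317),14,.018,110),("narrow",(202,313),12,.018,110),("scrA",(298,320),9,.022,110),("scrB",(593,320),9,.022,110),("key",(499,302),20,.01,110),("stand",(241,210),18,.008,110),("dish",(386,179),24,.022,150),("tray",(555,181),32,.02,150)]:
    u=int(90+u/2.16);v=int(130+v/2.16)
    s=(g[v-r:v+r+1,u-r:u+r+1]>t).astype(np.uint8)
    c=max(cv2.findContours(s,0,2)[0],key=cv2.contourArea)
    (a,b),(w,h),ang=cv2.minAreaRect(c); a+=u-r;b+=v-r
    P=ray(cal,a,b,z); bp=cv2.boxPoints(((a,b),(w,h),ang))
    q=[ray(cal,*x,z) for x in bp]; e=[q[1]-q[0],q[2]-q[1]]; L=max(e,key=np.linalg.norm)
    print(n,np.round(P,3),np.round([np.linalg.norm(x) for x in e],3),"long yaw",round(np.degrees(np.arctan2(L[1],L[0])),1))
E
```

```text
wide [ 0.448 -0.003  0.018] [0.062 0.058] long yaw -91.1
narrow [0.46  0.274 0.018] [0.047 0.046] long yaw -91.0
scrA [0.446 0.137 0.022] [0.028 0.024] long yaw -91.1
scrB [ 0.44  -0.286  0.022] [0.028 0.028] long yaw -91.2
key [ 0.47  -0.147  0.01 ] [0.1   0.028] long yaw -91.1
stand [0.607 0.221 0.008] [0.08  0.083] long yaw -180.0
dish [0.648 0.008 0.022] [0.124 0.118] long yaw -91.1
tray [ 0.64  -0.239  0.02 ] [0.094 0.164] long yaw -116.3
```

```bash
python3 -m jog '[{"grip":-1,"slide":[0,0,0],"yaw":-0.125},{"grip":-1,"slide":[0,0,0],"yaw":-0.125},{"grip":-1,"slide":[-2.4,-3.9,0],"yaw":0},{"grip":-1,"slide":[-2.4,-3.9,0],"yaw":0},{"grip":-1,"slide":[-2.4,-3.9,0],"yaw":0},{"grip":-1,"slide":[-2.4,-3.9,0],"yaw":0},{"grip":-1,"slide":[-2.4,-3.9,0],"yaw":0},{"grip":-1,"slide":[-2.4,-3.9,0],"yaw":0}]' 30
python3 -m jog '[{"grip":-1,"slide":[-2.4,-3.9,0],"yaw":0},{"grip":-1,"slide":[-2.4,-3.9,0],"yaw":0},{"grip":-1,"slide":[-2.4,-3.9,0],"yaw":0},{"grip":-1,"slide":[-2.4,-3.9,0],"yaw":0},{"grip":-1,"slide":[-2.4,-3.9,0],"yaw":0},{"grip":-1,"slide":[-2.4,-3.9,0],"yaw":0},{"grip":-1,"slide":[0,0,0],"yaw":0},{"grip":-1,"slide":[0,0,0],"yaw":0}]'
python3 -c "from h import *;state()"
```

```text
clock: 1.35
position: [0.2993, 0.3699, 0.3041]
ee_rot: [-0.0, 1.0, 0.0, 0.0]
ft_force: [1.4, 0.5, 0.6]
grip_width: 0.997
grasp_force: 0.0
clock: 2.15
position: [0.4429, 0.1369, 0.304]
ee_rot: [0.001, 1.0, 0.0, 0.0]
ft_force: [0.0, 0.8, 0.0]
grip_width: 1.001
grasp_force: 0.0
t 2.15 p [0.4429 0.1369 0.304 ] M [[-1.0, 0.002, 0.0], [0.002, 1.0, 0.0], [-0.0, 0.0, -1.0]] w 1.0006721284901676
```

```bash
cat >> h.py <<'E'
def look(name,z,save=None,cam="wrist"):
    o,r=state(); cal=manip.calibration(cam); im=manip.camera(cam)
    if save: cv2.imwrite(f"pics/{save}.png",im)
    for m in manip.masks_of(name,cam)[:3]:
        c=max(cv2.findContours(m["region"].astype(np.uint8),0,2)[0],key=cv2.contourArea)
        rect=cv2.minAreaRect(c); q=[ray(cal,*x,z) for x in cv2.boxPoints(rect)]
        e=[q[1]-q[0],q[2]-q[1]]; L=max(e,key=np.linalg.norm); P=np.mean(q,0)
        s=r.inv().apply(P-o["position"])*100
        print(name,round(m["conf"],2),np.round(m["centre"]),"P",np.round(P,4),"size",np.round([np.linalg.norm(x) for x in e],3),"yaw",round(np.degrees(np.arctan2(L[1],L[0])),1),"tool cm",np.round(s,2))
E
python3 - <<'E'
from h import *
look("screw1_mid",.022,"w1")
E
```

```text
t 2.15 p [0.4429 0.1369 0.304 ] M [[-1.0, 0.002, 0.0], [0.002, 1.0, 0.0], [-0.0, 0.0, -1.0]] w 1.0006721284901676
```

View pics/w1.png

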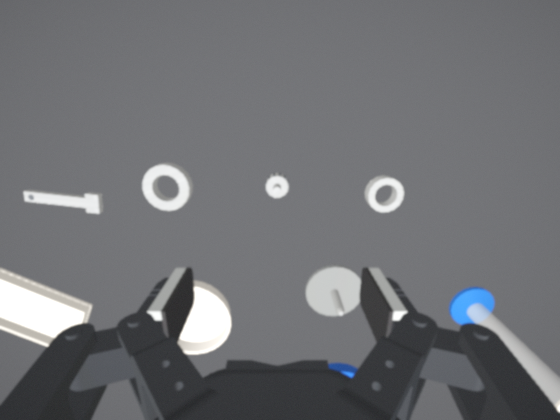

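The wrist view shows the screw head at (277,187), the wide ring at (166,187), the narrow ring at (384,194) and the key from (25,197) to (102,203). I fit these blobs directly.

```bash
cat >> h.py <<'E'
def blob(im,cal,u,v,r,z,t=150):
    o=manip.get_obs(); g=im.min(2); y0,x0=max(v-r,0),max(u-r,0)
    s=(g[y0:v+r+1,x0:u+r+1]>t).astype(np.uint8)
    c=max(cv2.findContours(s,0,2)[0],key=cv2.contourArea)+np.array([x0,y0])
    q=np.array([ray(cal,*x,z) for x in c[:,0,:].astype(float)])
    (a,b),w,ang=cv2.minAreaRect((q[:,:2]*1000).astype(np.float32))
    rr=R.from_quat(o["ee_rot"]); P=np.array([a/1000,b/1000,z])
    print((u,v),"P",np.round(P,4),"size",np.round(w),"ang",round(ang,1),"tool cm",np.round(rr.inv().apply(P-o["position"])*100,2))
E
python3 - <<'E'
from h import *
im=cv2.imread("pics/w1.png"); cal=manip.calibration("wrist")
for u,v,r,z in [(277,187,18,.022),(166,187,32,.018),(384,194,28,.018),(63,200,45,.01)]: blob(im,cal,u,v,r,z)
E
```

```text
(277, 187) P [0.4461 0.1396 0.022 ] size [30. 29.] ang 0.1 tool cm [-0.4   0.09 28.19]
(166, 187) P [0.4494 0.0005 0.018 ] size [61. 62.] ang 81.9 tool cm [ -0.71 -13.83  28.58]
(384, 194) P [0.4574 0.2764 0.018 ] size [47. 51.] ang 0.1 tool cm [-1.55 13.76 28.6 ]
(63, 200) P [ 0.4682 -0.1446  0.01  ] size [103.  29.] ang 84.1 tool cm [ -2.56 -28.34  29.38]
```

```bash
python3 -m jog '[{"grip":-1,"slide":[-0.25,0.1,4.5],"yaw":0},{"grip":-1,"slide":[0,0,4.5],"yaw":0},{"grip":-1,"slide":[0,0,4.5],"yaw":0},{"grip":-1,"slide":[0,0,4.5],"yaw":0},{"grip":-1,"slide":[0,0,4.4],"yaw":0},{"grip":1,"slide":[0,0,0],"yaw":0},{"grip":1,"slide":[0,0,0],"yaw":0},{"grip":1,"slide":[0,0,0],"yaw":0}]' 30
python3 -m jog '[{"grip":1,"slide":[0,0,0],"yaw":0},{"grip":1,"slide":[0,0,0],"yaw":0},{"grip":1,"slide":[0,0,0],"yaw":0}]'
```

```text
clock: 3.05
position: [0.4463, 0.1398, 0.0822]
ee_rot: [-0.0, 1.0, 0.001, 0.001]
ft_force: [0.2, -0.0, 1.1]
grip_width: 0.512
grasp_force: 0.0
clock: 3.35
position: [0.4463, 0.1395, 0.0822]
ee_rot: [-0.0, 1.0, 0.001, 0.002]
ft_force: [-2.4, -0.0, 9.3]
grip_width: 0.307
grasp_force: 28.8
```

```bash
python3 -m jog '[{"grip":1,"slide":[0,0,-2.5],"yaw":0},{"grip":1,"slide":[0,0,-2.5],"yaw":0},{"grip":1,"slide":[-3.6,-2.6,0],"yaw":0},{"grip":1,"slide":[-3.6,-2.6,0],"yaw":0},{"grip":1,"slide":[-3.6,-2.6,0],"yaw":0},{"grip":1,"slide":[-3.6,-2.6,0],"yaw":0},{"grip":1,"slide":[-3.5,-2.7,0],"yaw":0},{"grip":1,"slide":[0,0,0],"yaw":0}]'
python3 -m jog '[{"grip":1,"slide":[0,0,2.2],"yaw":0},{"grip":1,"slide":[0,0,2.2],"yaw":0},{"grip":1,"slide":[0,0,0],"yaw":0},{"grip":1,"slide":[0,0,0],"yaw":0},{"grip":0,"slide":[0,0,0],"yaw":0},{"grip":0,"slide":[0,0,0],"yaw":0},{"grip":0,"slide":[0,0,0],"yaw":0}]'
```

```text
clock: 4.15
position: [0.6275, 0.0026, 0.1315]
ee_rot: [0.003, 1.0, -0.001, 0.002]
ft_force: [-1.6, -0.2, 0.1]
grip_width: 0.31
grasp_force: 30.0
clock: 4.85
position: [0.6244, 0.0079, 0.0867]
ee_rot: [-0.0, 1.0, 0.0, 0.0]
ft_force: [-0.5, 0.7, 0.4]
grip_width: 0.5
grasp_force: 0.0
```

```bash
python3 -m jog '[{"grip":0,"slide":[0,0,-4.5],"yaw":0},{"grip":0,"slide":[0,0,-4.5],"yaw":0},{"grip":-1,"slide":[4.4,-0.25,0],"yaw":0},{"grip":-1,"slide":[4.4,-0.25,0],"yaw":0},{"grip":-1,"slide":[4.4,-0.25,0],"yaw":0},{"grip":-1,"slide":[4.4,-0.25,0],"yaw":0},{"grip":-1,"slide":[0,0,0],"yaw":0},{"grip":-1,"slide":[0,0,0],"yaw":0}]'
python3 - <<'E'
from h import *
look("wide_collar_mid",.018,"w2")
look("screw1_mid",.026,"t2","top")
E
```

```text
clock: 5.65
position: [0.448, -0.0021, 0.1766]
ee_rot: [-0.0, 1.0, 0.001, 0.001]
ft_force: [-0.4, 0.7, 0.6]
grip_width: 0.999
grasp_force: 0.0
t 5.65 p [ 0.448  -0.0021  0.1766] M [[-1.0, -0.0, 0.002], [-0.0, 1.0, 0.002], [-0.002, 0.002, -1.0]] w 0.9988251494460191
wide_collar_mid 0.96 [267. 226.] P [ 0.448  -0.0029  0.018 ] size [0.056 0.063] yaw 2.1 tool cm [ 0.02 -0.11 15.86]
t 5.75 p [ 0.4493 -0.0021  0.1766] M [[-1.0, -0.0, 0.002], [-0.0, 1.0, 0.0], [-0.002, 0.0, -1.0]] w 0.9990520308495132
screw1_mid 0.4 [366. 277.] P [ 0.4401 -0.2796  0.026 ] size [0.025 0.025] yaw -29.2 tool cm [  0.96 -27.75  15.05]
```

View pics/w2.png

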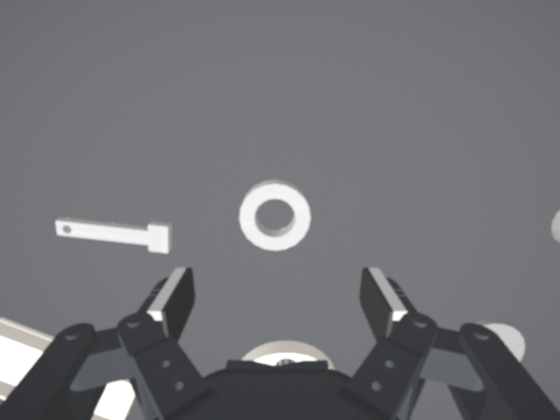

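The ring sits at (275,215), centred between the fingers. The key runs from (57,228) to (170,238).

```bash
python3 -m jog '[{"grip":-1,"slide":[0,0,4],"yaw":0},{"grip":-1,"slide":[0,0,4],"yaw":0},{"grip":-1,"slide":[0,0,2.4],"yaw":0},{"grip":1,"slide":[0,0,0],"yaw":0},{"grip":1,"slide":[0,0,0],"yaw":0},{"grip":1,"slide":[0,0,0],"yaw":0},{"grip":1,"slide":[0,0,0],"yaw":0},{"grip":1,"slide":[0,0,0],"yaw":0}]' 40
```

```text
clock: 6.65
position: [0.4487, -0.0021, 0.0727]
ee_rot: [-0.0, 1.0, 0.0, 0.001]
ft_force: [-0.4, 1.2, -1.6]
grip_width: 0.674
grasp_force: 43.6
```

```bash
python3 -m jog '[{"grip":1,"slide":[0,0,-4.5],"yaw":0},{"grip":1,"slide":[0,0,-4.5],"yaw":0},{"grip":1,"slide":[-2.26,3.18,0],"yaw":0},{"grip":1,"slide":[-2.26,3.18,0],"yaw":0},{"grip":1,"slide":[-2.26,3.18,0],"yaw":0},{"grip":1,"slide":[-2.26,3.18,0],"yaw":0},{"grip":1,"slide":[-2.26,3.18,0],"yaw":0},{"grip":1,"slide":[-2.26,3.18,0],"yaw":0}]'
python3 -m jog '[{"grip":1,"slide":[-2.26,3.18,0],"yaw":0},{"grip":1,"slide":[0,0,0],"yaw":0},{"grip":1,"slide":[0,0,0],"yaw":0}]'
python3 - <<'E'
from h import *
state(); im=manip.camera("scene"); cv2.imwrite("pics/s3.png",cv2.resize(im[100:240,250:460],None,fx=3,fy=3))
E
```

```text
clock: 7.45
position: [0.5844, 0.1901, 0.1624]
ee_rot: [-0.0, 1.0, 0.0, 0.0]
ft_force: [1.0, -0.4, -0.5]
grip_width: 0.668
grasp_force: 44.3
clock: 7.75
position: [0.6062, 0.221, 0.1617]
ee_rot: [-0.001, 1.0, -0.0, -0.0]
ft_force: [0.4, -0.8, -0.7]
grip_width: 0.671
grasp_force: 44.4
t 7.75 p [0.6062 0.221  0.1617] M [[-1.0, -0.002, -0.0], [-0.002, 1.0, -0.0], [0.0, -0.0, -1.0]] w 0.6711257439083224
```

View pics/s3.png

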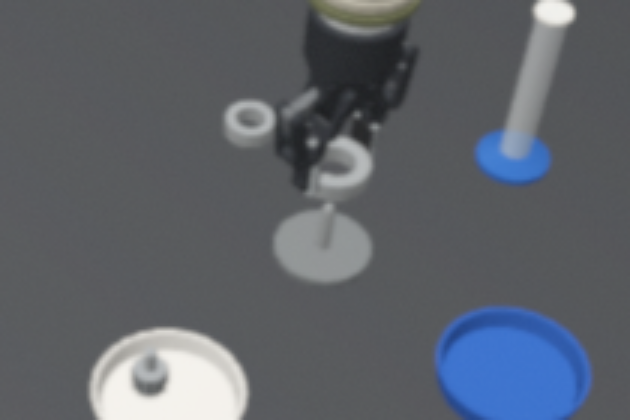

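The screw stands in the dish. The ring at (338,165) lines up with the extended post line from (323,247) to (329,207), so I lower it.

```bash
python3 -m jog '[{"grip":1,"slide":[0,0,3],"yaw":0},{"grip":1,"slide":[0,0,3],"yaw":0},{"grip":1,"slide":[0,0,2],"yaw":0},{"grip":1,"slide":[0,0,0],"yaw":0},{"grip":1,"slide":[0,0,0],"yaw":0},{"grip":-0.8,"slide":[0,0,0],"yaw":0},{"grip":-0.8,"slide":[0,0,0],"yaw":0},{"grip":-0.8,"slide":[0,0,0],"yaw":0}]'
```

```text
clock: 8.6
position: [0.6064, 0.2203, 0.0825]
ee_rot: [-0.0, 1.0, 0.0, 0.0]
ft_force: [0.4, -0.9, -0.2]
grip_width: 0.895
grasp_force: 0.0
```

```bash
python3 -m jog '[{"grip":-0.8,"slide":[0,0,-4.5],"yaw":0},{"grip":-0.8,"slide":[0,0,-4.5],"yaw":0},{"grip":-1,"slide":[3.68,1.37,0],"yaw":0},{"grip":-1,"slide":[3.68,1.37,0],"yaw":0},{"grip":-1,"slide":[3.68,1.37,0],"yaw":0},{"grip":-1,"slide":[3.68,1.37,0],"yaw":0},{"grip":-1,"slide":[0,0,0],"yaw":0},{"grip":-1,"slide":[0,0,0],"yaw":0}]'
python3 - <<'E'
from h import *
look("narrow_collar_mid",.018,"w4")
E
```

```text
clock: 9.4
position: [0.4586, 0.2757, 0.1725]
ee_rot: [-0.001, 1.0, 0.001, 0.0]
ft_force: [1.0, -0.4, -0.3]
grip_width: 1.004
grasp_force: 0.0
t 9.4 p [0.4586 0.2757 0.1725] M [[-1.0, -0.002, 0.001], [-0.002, 1.0, 0.001], [-0.001, 0.001, -1.0]] w 1.0036873594688391
narrow_collar_mid 0.66 [272. 228.] P [0.4575 0.2764 0.018 ] size [0.043 0.048] yaw 1.8 tool cm [ 0.12  0.06 15.45]
```

```bash
python3 -m jog '[{"grip":-1,"slide":[0,0,4],"yaw":0},{"grip":-1,"slide":[0,0,4],"yaw":0},{"grip":-1,"slide":[0,0,1.7],"yaw":0},{"grip":1,"slide":[0,0,0],"yaw":0},{"grip":1,"slide":[0,0,0],"yaw":0},{"grip":1,"slide":[0,0,0],"yaw":0},{"grip":1,"slide":[0,0,0],"yaw":0},{"grip":1,"slide":[0,0,0],"yaw":0}]' 40
python3 -m jog '[{"grip":1,"slide":[0,0,0],"yaw":0},{"grip":1,"slide":[0,0,-4.5],"yaw":0},{"grip":1,"slide":[0,0,-4.5],"yaw":0},{"grip":1,"slide":[-3.68,-1.35,0],"yaw":0},{"grip":1,"slide":[-3.68,-1.35,0],"yaw":0},{"grip":1,"slide":[-3.68,-1.35,0],"yaw":0},{"grip":1,"slide":[-3.68,-1.35,0],"yaw":0},{"grip":1,"slide":[0,0,0],"yaw":0}]'
python3 -m jog '[{"grip":1,"slide":[0,0,0],"yaw":0}]'
python3 - <<'E'
from h import *
state(); im=manip.camera("scene"); cv2.imwrite("pics/s5.png",cv2.resize(im[100:240,250:460],None,fx=3,fy=3))
E
```

```text
clock: 10.3
position: [0.4603, 0.2753, 0.0767]
ee_rot: [0.0, 1.0, 0.001, 0.001]
ft_force: [0.5, -2.6, 6.4]
grip_width: 0.521
grasp_force: 40.7
clock: 11.1
position: [0.6104, 0.2173, 0.1658]
ee_rot: [0.002, 1.0, -0.001, 0.002]
ft_force: [-0.9, -0.1, -1.3]
grip_width: 0.518
grasp_force: 41.3
clock: 11.2
position: [0.6069, 0.2205, 0.1653]
ee_rot: [0.001, 1.0, 0.0, 0.0]
ft_force: [-0.2, -0.2, -0.3]
grip_width: 0.519
grasp_force: 41.3
t 11.2 p [0.6069 0.2205 0.1653] M [[-1.0, 0.001, 0.001], [0.001, 1.0, 0.0], [-0.001, 0.0, -1.0]] w 0.519112674514135
```

View pics/s5.png

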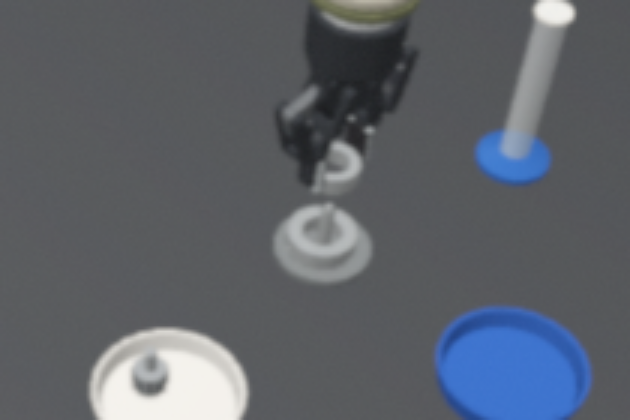

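The wide ring lies on the disc at (323,237), round the post. The narrow one hangs above it near (337,165), in line with the post.

```bash
python3 -m jog '[{"grip":1,"slide":[0,0,2.6],"yaw":0},{"grip":1,"slide":[0,0,2.6],"yaw":0},{"grip":1,"slide":[0,0,1],"yaw":0},{"grip":1,"slide":[0,0,0],"yaw":0},{"grip":1,"slide":[0,0,0],"yaw":0},{"grip":-0.7,"slide":[0,0,0],"yaw":0},{"grip":-0.7,"slide":[0,0,0],"yaw":0},{"grip":-0.7,"slide":[0,0,0],"yaw":0}]'
```

```text
clock: 12.05
position: [0.6063, 0.2213, 0.1033]
ee_rot: [-0.0, 1.0, 0.0, 0.0]
ft_force: [0.3, -0.6, -0.3]
grip_width: 0.851
grasp_force: 0.0
```

```bash
python3 -m jog '[{"grip":-0.7,"slide":[0,0,-4.5],"yaw":0},{"grip":-0.7,"slide":[0,0,-4.5],"yaw":0},{"grip":-1,"slide":[1.52,-4.08,0],"yaw":0},{"grip":-1,"slide":[1.52,-4.08,0],"yaw":0},{"grip":-1,"slide":[1.52,-4.08,0],"yaw":0},{"grip":-1,"slide":[1.52,-4.08,0],"yaw":0},{"grip":-1,"slide":[1.52,-4.08,0],"yaw":0},{"grip":-1,"slide":[1.52,-4.08,0],"yaw":0}]'
python3 -m jog '[{"grip":-1,"slide":[1.52,-4.08,0],"yaw":0},{"grip":-1,"slide":[1.52,-4.08,0],"yaw":0},{"grip":-1,"slide":[1.52,-4.08,0],"yaw":0},{"grip":-1,"slide":[0,0,0],"yaw":0},{"grip":-1,"slide":[0,0,0],"yaw":0}]'
python3 - <<'E'
from h import *
o,_=state(); print(np.round(o["joint_pos"],2))
cal=manip.calibration("wrist"); im=manip.camera("wrist"); cv2.imwrite("pics/w6.png",im)
ms=manip.masks_of("key_mid","wrist"); 
for m in ms[:2]:
    print(m["conf"],m["centre"]); blob(im,cal,int(m["centre"][0]),int(m["centre"][1]),75,.01)
im=manip.camera("scene"); cv2.imwrite("pics/s6.png",cv2.resize(im[100:260,220:460],None,fx=3,fy=3))
E
```

```text
clock: 12.85
position: [0.5143, -0.0252, 0.1932]
ee_rot: [-0.0, 1.0, 0.0, 0.0]
ft_force: [0.6, -0.4, 1.0]
grip_width: 1.0
grasp_force: 0.0
clock: 13.35
position: [0.4693, -0.1469, 0.1932]
ee_rot: [0.001, 1.0, 0.0, 0.0]
ft_force: [1.2, 0.4, -0.2]
grip_width: 1.003
grasp_force: 0.0
t 13.35 p [ 0.4693 -0.1469  0.1932] M [[-1.0, 0.002, 0.001], [0.002, 1.0, 0.001], [-0.001, 0.001, -1.0]] w 1.003061342776279
[-0.37  0.14  0.63  1.97 -0.1   1.06  1.87]
0.65 [280.0, 206.1]
(280, 206) P [ 0.4666 -0.1473  0.01  ] size [102.  28.] ang 82.3 tool cm [ 0.34 -0.22 18.3 ]
```

View pics/s6.png

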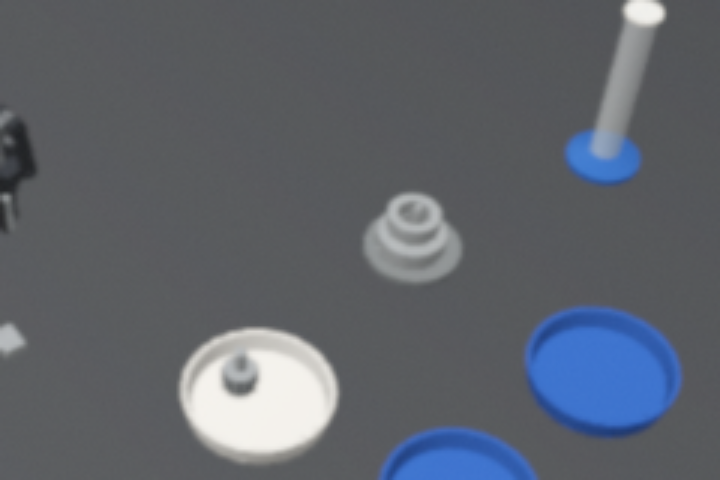

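View pics/w6.png

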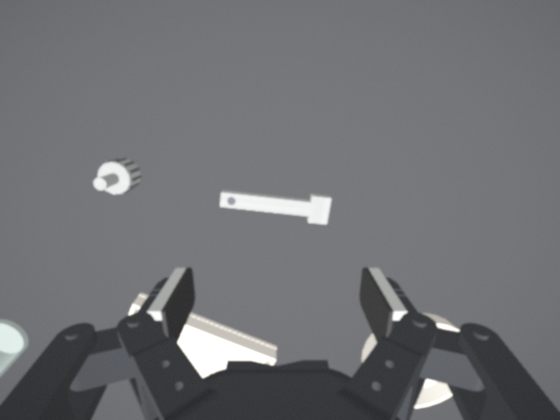

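The collars are stacked flat on the post. The key runs from (220,200) to (331,210) in the wrist view. Next I turn the tool by +1.67 rad.

```bash
python3 -m jog '[{"grip":-1,"slide":[0.2,0,0],"yaw":0.14},{"grip":-1,"slide":[0,0,0],"yaw":0.14},{"grip":-1,"slide":[0,0,0],"yaw":0.14},{"grip":-1,"slide":[0,0,0],"yaw":0.14},{"grip":-1,"slide":[0,0,0],"yaw":0.14},{"grip":-1,"slide":[0,0,0],"yaw":0.14},{"grip":-1,"slide":[0,0,0],"yaw":0.14},{"grip":-1,"slide":[0,0,0],"yaw":0.14}]'
python3 -m jog '[{"grip":-1,"slide":[0,0,0],"yaw":0.14},{"grip":-1,"slide":[0,0,0],"yaw":0.14},{"grip":-1,"slide":[0,0,0],"yaw":0.14},{"grip":-1,"slide":[0,0,0],"yaw":0.13},{"grip":-0.3,"slide":[0,0,0],"yaw":0},{"grip":-0.3,"slide":[0,0,0],"yaw":0}]'
python3 - <<'E'
from h import *
o,_=state(); print(np.round(o["joint_pos"],2))
look("key_mid",.01,"w7")
E
```

```text
clock: 14.3
position: [0.4681, -0.1449, 0.1928]
ee_rot: [0.533, 0.846, 0.0, -0.0]
ft_force: [-0.9, 1.1, 0.9]
grip_width: 0.997
grasp_force: 0.0
clock: 14.9
position: [0.4679, -0.1453, 0.1928]
ee_rot: [0.739, 0.673, -0.0, -0.0]
ft_force: [-0.2, -0.1, -0.7]
grip_width: 0.693
grasp_force: 0.0
t 14.9 p [ 0.4679 -0.1453  0.1928] M [[0.093, 0.996, -0.0], [0.996, -0.093, -0.0], [-0.0, -0.0, -1.0]] w 0.6933361325726585
[-0.52  0.15  0.8   1.98 -0.13  1.06  0.24]
t 14.9 p [ 0.4679 -0.1453  0.1928] M [[0.093, 0.996, -0.0], [0.996, -0.093, -0.0], [-0.0, -0.0, -1.0]] w 0.6933361325726585
key_mid 0.68 [273. 194.] P [ 0.4683 -0.1467  0.01  ] size [0.025 0.1  ] yaw -94.4 tool cm [-0.14  0.06 18.28]
```

View pics/w7.png

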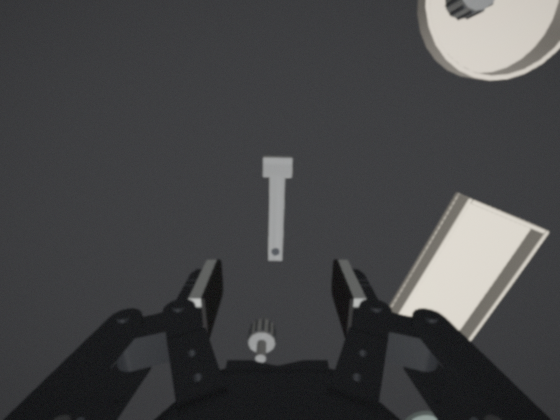

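The key is vertical in view, from (278,158) to (275,260), and centred between the fingers, so I go down.

```bash
python3 -m jog '[{"grip":-0.3,"slide":[0,0,4],"yaw":0},{"grip":-0.3,"slide":[0,0,4],"yaw":0},{"grip":-0.3,"slide":[0,0,3.7],"yaw":0},{"grip":1,"slide":[0,0,0],"yaw":0},{"grip":1,"slide":[0,0,0],"yaw":0},{"grip":1,"slide":[0,0,0],"yaw":0},{"grip":1,"slide":[0,0,0],"yaw":0},{"grip":1,"slide":[0,0,0],"yaw":0}]' 40
python3 -m jog '[{"grip":1,"slide":[0,0,0],"yaw":0},{"grip":1,"slide":[0,0,0],"yaw":0}]'
```

```text
clock: 15.8
position: [0.4685, -0.1463, 0.0776]
ee_rot: [0.741, 0.671, 0.001, 0.001]
ft_force: [-1.9, -0.7, 9.0]
grip_width: 0.146
grasp_force: 40.1
clock: 16.0
position: [0.4685, -0.1463, 0.0776]
ee_rot: [0.741, 0.671, 0.001, 0.001]
ft_force: [-2.4, -1.1, 10.0]
grip_width: 0.146
grasp_force: 40.1
```

```bash
python3 -m jog '[{"grip":1,"slide":[0,0,-4],"yaw":0},{"grip":1,"slide":[0,0,-4],"yaw":0},{"grip":1,"slide":[-1.52,3.6,0],"yaw":0},{"grip":1,"slide":[-1.52,3.6,0],"yaw":0},{"grip":1,"slide":[-1.52,3.6,0],"yaw":0},{"grip":1,"slide":[-1.52,3.6,0],"yaw":0},{"grip":1,"slide":[-1.52,3.6,0],"yaw":0},{"grip":1,"slide":[0,0,0],"yaw":0.12}]'
python3 -m jog '[{"grip":1,"slide":[0,0,0],"yaw":0.12},{"grip":1,"slide":[0,0,0],"yaw":0.13},{"grip":1,"slide":[0,0,0],"yaw":0},{"grip":1,"slide":[0,0,0],"yaw":0}]'
python3 - <<'E'
from h import *
look("tray",.02,"w8")
E
```

```text
clock: 16.8
position: [0.6419, -0.2414, 0.1566]
ee_rot: [0.78, 0.625, 0.0, 0.001]
ft_force: [-0.9, 1.7, -1.4]
grip_width: 0.144
grasp_force: 39.6
clock: 17.2
position: [0.6393, -0.2392, 0.1566]
ee_rot: [0.851, 0.525, 0.0, 0.0]
ft_force: [0.4, 0.6, -0.6]
grip_width: 0.15
grasp_force: 39.6
t 17.2 p [ 0.6393 -0.2392  0.1566] M [[0.448, 0.894, 0.001], [0.894, -0.448, -0.0], [0.0, 0.001, -1.0]] w 0.14966615853661547
tray 0.59 [284. 176.] P [ 0.6448 -0.2341  0.02  ] size [0.089 0.151] yaw -112.3 tool cm [ 0.7   0.25 13.66]
```

View pics/w8.png

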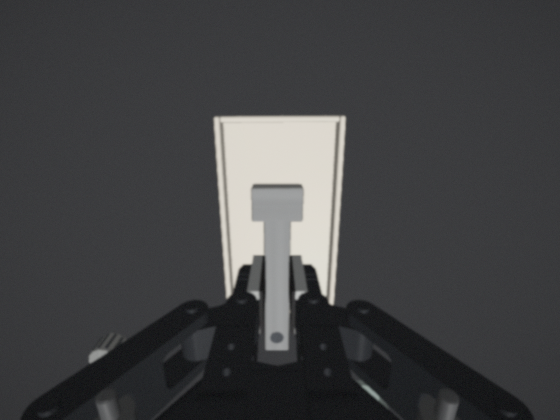

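The key at (277,185) to (277,345) is parallel to and centred over the tray, so I lower and release it.

```bash
python3 -m jog '[{"grip":1,"slide":[0,0,3.2],"yaw":0},{"grip":1,"slide":[0,0,3.2],"yaw":0},{"grip":1,"slide":[0,0,1],"yaw":0},{"grip":1,"slide":[0,0,0],"yaw":0},{"grip":1,"slide":[0,0,0],"yaw":0},{"grip":0.3,"slide":[0,0,0],"yaw":0},{"grip":0.3,"slide":[0,0,0],"yaw":0},{"grip":0.3,"slide":[0,0,0],"yaw":0}]'
```

```text
clock: 18.1
position: [0.6393, -0.2396, 0.0822]
ee_rot: [0.852, 0.524, 0.0, 0.0]
ft_force: [0.1, -0.2, 0.0]
grip_width: 0.35
grasp_force: 0.0
```

```bash
python3 -m jog '[{"grip":0.3,"slide":[0,0,-4.5],"yaw":0},{"grip":0.3,"slide":[0,0,-4.5],"yaw":0},{"grip":-0.7,"slide":[-2.57,-3.16,0],"yaw":0},{"grip":-0.7,"slide":[-2.57,-3.16,0],"yaw":0},{"grip":-0.7,"slide":[-2.57,-3.16,0],"yaw":0},{"grip":-0.7,"slide":[-2.57,-3.16,0],"yaw":0},{"grip":-0.7,"slide":[-2.57,-3.16,0],"yaw":0},{"grip":-0.7,"slide":[0,0,0],"yaw":0}]'
python3 -m jog '[{"grip":-0.7,"slide":[0,0,0],"yaw":0}]'
python3 - <<'E'
from h import *
look("screw1_mid",.022,"w9")
im=manip.camera("scene"); cv2.imwrite("pics/s9.png",im)
E
```

```text
clock: 18.9
position: [0.4349, -0.2847, 0.1717]
ee_rot: [0.854, 0.521, 0.0, -0.001]
ft_force: [0.5, -0.5, 0.5]
grip_width: 0.851
grasp_force: 0.0
clock: 19.0
position: [0.4398, -0.2829, 0.1723]
ee_rot: [0.852, 0.523, 0.001, -0.0]
ft_force: [0.9, 0.3, -0.2]
grip_width: 0.849
grasp_force: 0.0
t 19.0 p [ 0.4398 -0.2829  0.1723] M [[0.453, 0.892, 0.001], [0.892, -0.453, 0.001], [0.002, 0.001, -1.0]] w 0.8486994706918485
screw1_mid 0.62 [277. 222.] P [ 0.4409 -0.2818  0.022 ] size [0.031 0.029] yaw 32.7 tool cm [ 0.12  0.04 15.03]
```

View pics/w9.png

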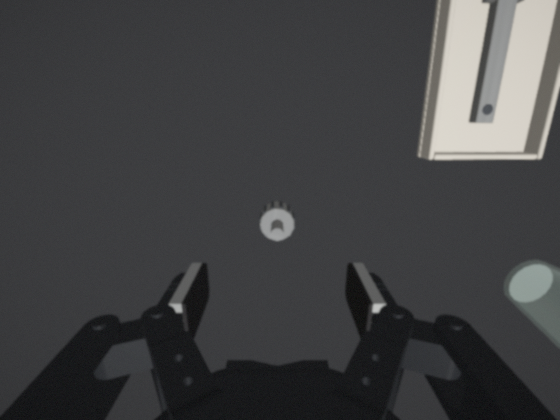

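The key lies flat in the tray, and screw B's head at (277,222) is centred between the fingers.

```bash
python3 -m jog '[{"grip":-0.7,"slide":[0.1,0,3],"yaw":0},{"grip":-0.7,"slide":[0,0,3],"yaw":0},{"grip":-0.7,"slide":[0,0,3],"yaw":0},{"grip":1,"slide":[0,0,0],"yaw":0},{"grip":1,"slide":[0,0,0],"yaw":0},{"grip":1,"slide":[0,0,0],"yaw":0},{"grip":1,"slide":[0,0,0],"yaw":0},{"grip":1,"slide":[0,0,0],"yaw":0}]' 30
python3 -m jog '[{"grip":1,"slide":[0,0,0],"yaw":0},{"grip":1,"slide":[0,0,-4],"yaw":0},{"grip":1,"slide":[0,0,-4],"yaw":0}]'
```

```text
clock: 19.95
position: [0.4415, -0.2824, 0.0834]
ee_rot: [0.852, 0.523, 0.001, 0.001]
ft_force: [-1.2, 0.2, 7.9]
grip_width: 0.307
grasp_force: 29.5
clock: 20.25
position: [0.4401, -0.2818, 0.163]
ee_rot: [0.852, 0.523, -0.001, -0.0]
ft_force: [1.0, 0.4, 0.1]
grip_width: 0.31
grasp_force: 30.0
```

```bash
python3 -m jog '[{"grip":1,"slide":[4.2,0.57,0],"yaw":0},{"grip":1,"slide":[4.2,0.57,0],"yaw":0},{"grip":1,"slide":[4.2,0.57,0],"yaw":0},{"grip":1,"slide":[4.2,0.57,0],"yaw":0},{"grip":1,"slide":[4.2,0.57,0],"yaw":0},{"grip":1,"slide":[4.2,0.57,0],"yaw":0},{"grip":1,"slide":[4.2,0.57,0],"yaw":0},{"grip":1,"slide":[4.2,0.57,0],"yaw":0}]'
python3 -m jog '[{"grip":1,"slide":[4.2,0.57,0],"yaw":0},{"grip":1,"slide":[0,0,0],"yaw":0},{"grip":1,"slide":[0,0,0],"yaw":0}]'
```

```text
clock: 21.05
position: [0.6341, -0.0008, 0.1628]
ee_rot: [0.852, 0.524, 0.001, 0.0]
ft_force: [0.4, -0.6, -1.3]
grip_width: 0.311
grasp_force: 30.1
clock: 21.35
position: [0.6575, 0.0334, 0.1623]
ee_rot: [0.851, 0.524, 0.0, 0.0]
ft_force: [-0.1, 0.1, -0.9]
grip_width: 0.306
grasp_force: 30.1
```

```bash
python3 -m jog '[{"grip":1,"slide":[0,0,3],"yaw":0},{"grip":1,"slide":[0,0,3],"yaw":0},{"grip":1,"slide":[0,0,1.4],"yaw":0},{"grip":1,"slide":[0,0,0],"yaw":0},{"grip":1,"slide":[0,0,0],"yaw":0},{"grip":0.1,"slide":[0,0,0],"yaw":0},{"grip":0.1,"slide":[0,0,0],"yaw":0},{"grip":0.1,"slide":[0,0,0],"yaw":0}]'
python3 -m jog '[{"grip":0.1,"slide":[0,0,-3],"yaw":0},{"grip":0.1,"slide":[0,0,-4.5],"yaw":0},{"grip":0.1,"slide":[0,0,-4.5],"yaw":0},{"grip":0.1,"slide":[-4,-3,0],"yaw":0},{"grip":0.1,"slide":[-4,-3,0],"yaw":0},{"grip":0.1,"slide":[-4,-3,0],"yaw":0},{"grip":0.1,"slide":[-4,-3,0],"yaw":0},{"grip":0.1,"slide":[0,0,0],"yaw":0}]'
python3 - <<'E'
from h import *
im=manip.camera("scene"); cv2.imwrite("pics/s10.png",cv2.resize(im[90:360,90:450],None,fx=2.2,fy=2.2))
E
```

```text
clock: 22.15
position: [0.6574, 0.0321, 0.0885]
ee_rot: [0.852, 0.523, 0.0, 0.0]
ft_force: [0.3, -0.4, -0.2]
grip_width: 0.451
grasp_force: 0.0
clock: 22.95
position: [0.4725, -0.0596, 0.2073]
ee_rot: [0.854, 0.521, 0.001, -0.004]
ft_force: [0.2, 0.8, 0.8]
grip_width: 0.453
grasp_force: 0.0
```

View pics/s10.png

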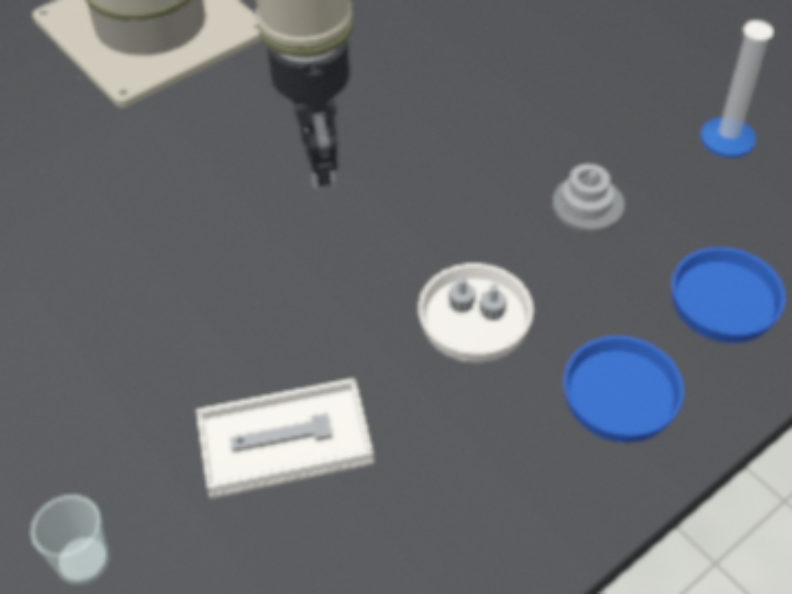

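Both screws stand in the dish at (462,294) and (493,301), and the key is in the tray at (282,435). The collars are stacked at (589,190), and the cylinder and beaker are untouched. I hand in.

```bash
python3 -m jog '[{"grip":0.1,"slide":[0,0,0],"yaw":0},{"grip":0.1,"slide":[0,0,0],"yaw":0}]'; python3 -c "
from workcell import manip
print(manip.hand_in())"
```

```text
clock: 23.2
position: [0.4789, -0.0557, 0.2082]
ee_rot: [0.852, 0.524, 0.0, 0.001]
ft_force: [-0.9, -0.9, -0.1]
grip_width: 0.448
grasp_force: 0.0
the job is handed in; nothing more can be done
None
```

I handed the job in at about 23 s; in the last picture both screws are in the white dish, the key is flat in the tray, the narrow collar is on the wide one on the post, and the cylinder and beaker look unmoved, but hand-in returned no verdict.

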